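Slide the pot onto the heating place of a laboratory hot plate

TASK

Make room on the hot plate: slide the white dish from the double-ring heating place over to the empty single-ring place, then slide the steel pot into the double ring. Keep both vessels upright and flat on the hot plate all the way, never lifted off it and never knocking into each other, and leave each standing centred in its ring. Do not disturb the bottle, slide box or brush beside the hot plate.

Things in the scene. Friction and masses are not known exactly. Their poses are not given: they have to be found in the camera images.
- hotplate: fixed laboratory hot plate: cream housing with a flat, smooth black glass top, 300 mm (x) by 340 mm (y), no rim; origin at the centre of its underside on the bench, its flat top 46 mm above the origin; z up. Three low knobs on its -x side are only decoration.
- heat_place: heating place, printed on the hot plate's top: TWO concentric grey rings, radii 67 and 59 mm (print only); origin at the rings' centre on the top surface. The dish stands here at the start; the pot must end here. The three places form a triangle of about 170 mm sides, in any arrangement.
- free_place: the empty resting place: one printed grey ring of radius 67 mm; origin at its centre on the top surface. The dish must end here.
- pot_place: the resting place where the pot stands at the start: one printed grey ring of radius 67 mm; origin at its centre on the top surface. It ends up empty.
- pot: loose open steel pot, 110 mm outer diameter, rim 42 mm high, wall 3 mm, 0.3 to 0.65 kg, with a rigid arched handle over its middle. Origin: centre of its underside, z up. The handle's grip is a straight black bar along the pot's y, 64 mm long, 14 mm wide (x), 14 mm high, its centre 78 mm straight above the origin; its 7 mm rod legs run down to the rim at y = +-57 mm.
- dish: loose straight-sided open white porcelain dish, outer diameter 96 mm (too wide to grasp across), 45 mm high, wall 5 mm, inner diameter 86 mm, inner floor 6 mm above the origin, empty, about 0.2 to 0.4 kg. Origin at the centre of its underside, z up.
- bottle: a loose bystander, to be left alone: brown glass jar with black cap, 60 mm diameter, 120 mm high; origin at the centre of its underside.
- slide_box: a loose bystander, to be left alone: flat grey and white plastic slide box 100 x 80 x 34 mm; origin at the centre of its underside.
- brush: a loose bystander, to be left alone: small brush about 150 mm long lying along its own x; origin under it.

How it is judged (in metres and radians):
On the way, in this order (a step that is already met when the one before it is completed fails the run):
1. the dish stands centred (within 15 mm) and at rest in the formerly empty single ring, before the pot is in the double ring (horizontal distance between dish and free_place below 0.015 m and linear speed of dish below 0.02 m/s and angle between dish's own z axis and vertical below 0.06 rad and z of dish in the frame of hotplate between 0.042 and 0.05 m), for 0.2 s.
2. the pot stands centred (within 15 mm) and at rest in the double ring (horizontal distance between pot and heat_place below 0.015 m and linear speed of pot below 0.02 m/s and angle between pot's own z axis and vertical below 0.06 rad and z of pot in the frame of hotplate between 0.042 and 0.05 m), for 0.2 s.
At the end, for the whole second after the job is handed in: The dish stands within 15 mm of the centre of the formerly empty single ring and the pot within 15 mm of the centre of the double ring, both upright, flat on the hot plate, at rest and released (all of step 1 and all of step 2); the robot touches nothing.
It fails at once if the pot is lifted more than 8 mm off the hot plate, or tipped more than 0.15 rad (z of pot in the frame of hotplate above 0.054 m or angle between pot's own z axis and vertical above 0.15 rad).
It fails at once if the dish is lifted more than 8 mm off the hot plate, or tipped more than 0.15 rad (z of dish in the frame of hotplate above 0.054 m or angle between dish's own z axis and vertical above 0.15 rad).
It fails at once if pot and dish knock together (more than 2 N) (contact force between pot and dish above 2 N).
It fails at once if the bottle, slide box or brush is moved more than 20 mm (distance of any of bottle, slide_box, brush from where it was at the start of the episode above 0.02 m).
It also fails if it takes over 61 s, if anything falls off the work surface, if the arm or the gripper's body presses on something with over 40 N, if the wrist force passes 120 N, or if a joint passes its speed limit or range.

ROBOT

A 7-joint arm with a two-finger parallel gripper is mounted at the origin on the work surface. World frame = base frame: x ahead of the robot, y to its left, z up, the work surface at z = 0. Lengths are in mm, angles in rad, forces in N, time in s.
With the tool pointing down it reaches from about 400 to 875 mm from the base axis. Payload 6.5 kg.
Tool frame: the origin (TCP) lies between the finger pads; the fingertips stand 19 mm ahead of it and the grasp point (between the pads) is the TCP (bot.tips_ahead is the distance from the TCP to the fingertips, in mm); z points along the fingers, y is the line along which they close (so a half turn about z gives the same grasp; the last joint's range is limited). The gripper opens to 85 mm and grips with 20 to 120 N. Pads are 22 mm wide; open, the fingers measure 114 mm over their backs; the gripper's body (76 mm by 85 mm) begins 54 mm behind the grasp point. The pads swing forward as they close: fully open they stand 13 mm farther back than shut.
Start: joints at [1.182, 0.536, -0.004, 1.538, 0.003, 1.067, -0.071], TCP at [206.19, -616.422, 216.89] pointing down, gripper open.
Joint ranges: [-2.7, 2.7], [-0.37, 2.16], [-1.27, 1.26], [0.24, 2.4], [-1.31, 4.45], [0.19, 1.91], [-2.76, 2.76]. Speed limits (rad/s): [2.39, 2.39, 3.14, 3.14, 3.14, 3.14, 3.14].

INTERFACE

Orientations are given as [roll, pitch, yaw] about the fixed x, y, z axes, in that order (R = Rz(yaw) Ry(pitch) Rx(roll)).
In Python, from workcell import bot, jaws, status, eyes gives the robot as it stands. Calls block until the motion is done:
- bot.goto(position, orientation): joint-space move of the TCP to a pose.
- bot.move_straight(position, rot=None, velocity=150): straight line of the TCP; rot=None keeps the orientation; velocity is the mean speed in mm/s.
- bot.set_joints(angles): joint-space move.
- jaws.open_gripper() and jaws.clamp(grip_force=None): open the fingers fully, or close them until they stop; grip_force is the grip in N (None keeps the last).
- bot.wait(seconds).
- bot.ik(position, orientation): joint angles nearest the present ones, or None.
- status.get_state(): the state.
- eyes.grab_frame(name): name is "side" or "top" or "wrist"; returns a dict with "color" (400x640x3 uint8, blue, green, red), "mtx" (3x3 intrinsics, pixels), "T" (4x4, takes a point from camera to world coordinates). Camera axes: x right, y up, looking along -z (the intrinsics and any distortion apply to the point x, -y, -z); pixel columns grow to the right and rows downward; lengths in mm; the calibration is good to about 2 mm. A picture is of the moment at which its call begins. There is no depth.
A pose or a line that the arm cannot do raises bot.MotionError and nothing moves.
- bot.finish_job(): hands the job in; it is judged then, once.
The state is a dict: "t": time; "q": joint angles; "qvel": joint speeds; "joint_efforts": joint torques, N m; "ee_pos": TCP position; "eef_rot": TCP orientation; "wrist_force": force on the tool from outside, world axes, zero at the start; "wrist_torque": the same for the moment, N m; "width": opening from 0.0 (shut) to 1.0 (fully open); "grasp_force": force on a finger pad.
Only numpy, scipy, OpenCV 4.12 (cv2) and the standard library are available. Lean on these libraries where they do the work, as an engineer would, in place of code of your own. Each camera call takes 0.05 s, during which the arm holds its last target. There are 200 camera calls.

## Working session

There is one attempt and no reset: what is moved stays moved. The work goes in short steps, each a Python script; the robot and the scene stay as the last script left them, time stands still between calls to the robot, and variables do not carry over. Pictures are saved under pics/ and viewed, at most 10 in all, crops included, and the job is handed in when it is done.

```bash
mkdir -p pics; ls; python3 - <<'E'
from workcell import bot,jaws,status,eyes
import cv2,numpy as np
for n in ("top","side"):
    f=eyes.grab_frame(n); cv2.imwrite(f"pics/{n}0.png",f["color"]); print(n,f["mtx"].tolist(),np.round(f["T"],3).tolist(),[k for k in f])
print(status.get_state()["t"],status.get_state()["eef_rot"])
E
```

```text
pics
top [[394.87371952451525, 0.0, 320.8164727859876], [0.0, 394.87371952451525, 196.15351665021043], [0.0, 0.0, 1.0]] [[0.007, 0.984, -0.177, 377.738], [-1.0, 0.007, -0.005, 29.828], [-0.004, 0.177, 0.984, 870.563], [0.0, 0.0, 0.0, 1.0]] ['color', 'mtx', 'T']
side [[511.5258415827423, 0.0, 315.2358338160754], [0.0, 511.5258415827423, 200.7775552004894], [0.0, 0.0, 1.0]] [[0.973, 0.171, -0.157, 322.707], [-0.232, 0.751, -0.618, -732.493], [0.012, 0.638, 0.77, 1020.803], [0.0, 0.0, 0.0, 1.0]] ['color', 'mtx', 'T']
0.1 [-3.13998281e+00  1.08770354e-04  3.22867693e-01]
```

View pics/top0.png

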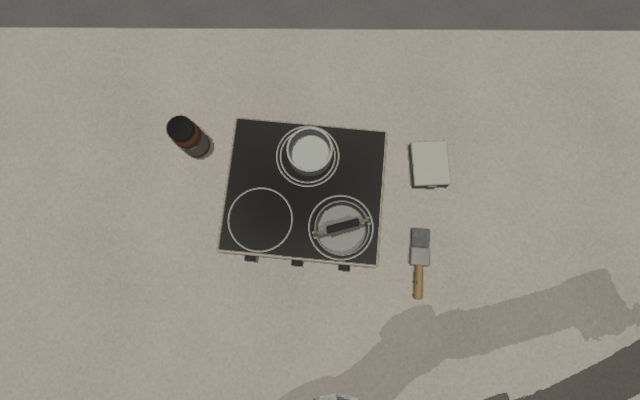

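View pics/side0.png

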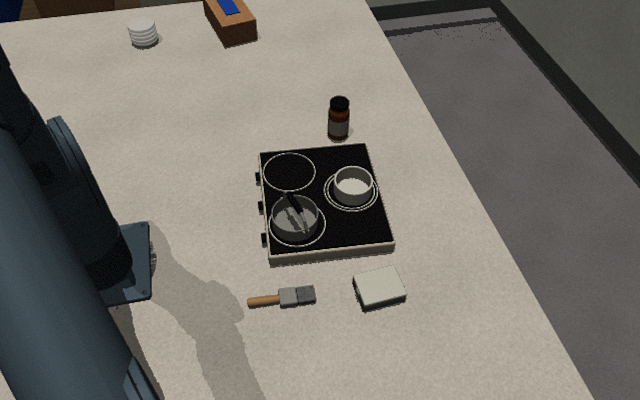

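The top view shows the dish at about (311,153) in the double ring around (308,156), the free ring around (261,220), and the pot around (341,228) with its bar at (343,227). The side view agrees with this. Next I'll measure the positions.

```bash
cat > h.py <<'E'
from workcell import bot,jaws,status,eyes
import cv2,numpy as np
from scipy.optimize import least_squares
def unproj(f,uv,z):
    uv=np.atleast_2d(uv).astype(float); K=f["mtx"]; T=f["T"]
    d=np.c_[(uv[:,0]-K[0,2])/K[0,0],-(uv[:,1]-K[1,2])/K[1,1],-np.ones(len(uv))]@T[:3,:3].T
    o=T[:3,3]; return (o+d*((z-o[2])/d[:,2])[:,None])[:,:2]
def proj(f,p):
    q=(np.atleast_2d(p)-f["T"][:3,3])@f["T"][:3,:3]; K=f["mtx"]
    return np.c_[K[0,0]*q[:,0]/-q[:,2]+K[0,2],K[1,1]*-q[:,1]/-q[:,2]+K[1,2]]
def circ(P,c0,r,band,radii=None):
    """robust circle centre with known radius"""
    c=np.array(c0,float)
    for b in (band,band*.6,6,4):
        Q=P[abs(np.hypot(*(P-c).T)-r)<b]
        c=least_squares(lambda c:np.hypot(*(Q-c).T)-r,c,loss="soft_l1").x
    return c,len(Q),np.abs(np.hypot(*(Q-c).T)-r).mean()
E
python3 - <<'E'
from h import *
S={"top":dict(heat=(308,156),free=(261,220),potp=(341,227),dishrim=(309,145)),"side":dict(heat=(351,189),free=(289,172),potp=(297,224),dishrim=(353,176))}
for n in S:
    f=eyes.grab_frame(n); g=cv2.cvtColor(f["color"],cv2.COLOR_BGR2GRAY)
    th=cv2.morphologyEx(g,cv2.MORPH_TOPHAT,np.ones((5,5),np.uint8))
    v,u=np.where(th>35); P=unproj(f,np.c_[u,v]+0.0,46)
    for k in ("heat","free","potp"):
        print(n,k,circ(P,unproj(f,S[n][k],46)[0],67,9 if k!="heat" else 5))
    x,y=map(int,S[n]["heat"]); x2,y2=S[n]["potp"]
    a=min(x,x2)-50;b=min(y,y2)-50
    cr=cv2.resize(g[b:b+150,a:a+150],None,fx=4,fy=4,interpolation=cv2.INTER_CUBIC); print("crop origin",a,b)
    cv2.imwrite(f"pics/c_{n}.png",cv2.convertScaleAbs(cr,alpha=1.3))
E
```

```text
top heat (array([614.88142088,  64.24380683]), 416, np.float64(1.338382465291244))
top free (array([476.65732048, 162.09285012]), 422, np.float64(1.1372989320471152))
top potp (array([461.31569339,  -7.28485049]), 417, np.float64(1.1395617422918087))
crop origin 258 106
side heat (array([616.47943213,  65.61134479]), 234, np.float64(1.4890792899477947))
side free (array([477.63163959, 163.15305461]), 281, np.float64(1.5583783404595342))
side potp (array([462.38911625,  -5.73044559]), 244, np.float64(1.4643589986258518))
crop origin 247 139
```

View pics/c_top.png

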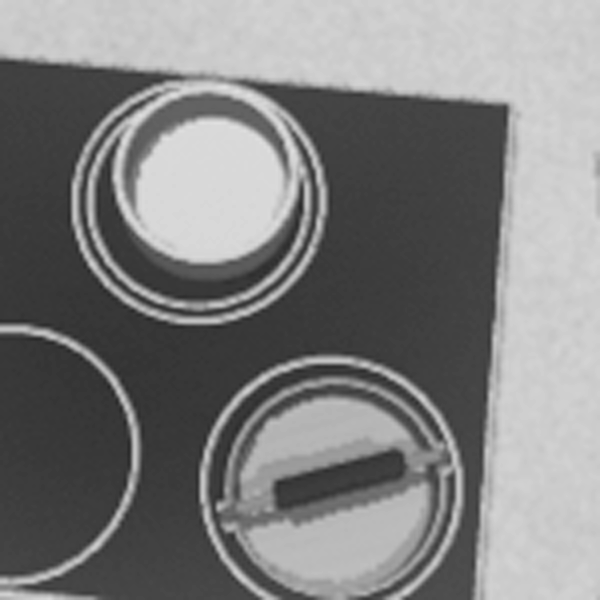

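View pics/c_side.png

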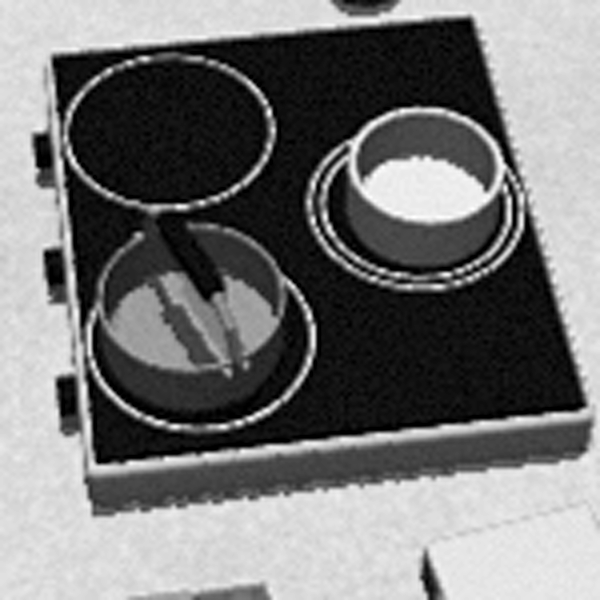

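Crops: the dish rim is centred at crop (207,174), about image (309.5,149), and the black bar is centred at (340,478), about image (342.6,225). Next I'll fit the rims and the bar at their real heights.

```bash
python3 - <<'E'
from h import *
C={"top":((258,106),(207,174),(337,488)),"side":((247,139),(427,165),(193,296))}
for n,(o,d,p) in C.items():
    f=eyes.grab_frame(n); g=cv2.cvtColor(f["color"],cv2.COLOR_BGR2GRAY)
    th=cv2.morphologyEx(g,cv2.MORPH_TOPHAT,np.ones((5,5),np.uint8))
    v,u=np.where(th>20); q=lambda c:np.array(c)/4+o-.375
    d0=unproj(f,q(d),91)[0];p0=unproj(f,q(p),88)[0]
    print(n,"dish",d0,circ(unproj(f,np.c_[u,v],91),d0,45.5,7)); print(n,"pot",p0,circ(unproj(f,np.c_[u,v],88),p0,53.5,7))
    if n=="top":
        m=((g<45)).astype(np.uint8); w=np.zeros_like(m); w[216:236,323:363]=1
        print(g[225,325:362])
        k,l,s,c=cv2.connectedComponentsWithStats(m*w); i=l[225,342]; print(s[i],c[i])
        b=unproj(f,np.c_[np.where(l==i)[::-1]],131); r=cv2.minAreaRect(b.astype(np.float32)); print("bar",r,unproj(f,c[i],131))
    else:
        print("bar side",unproj(f,q((187,253)),128),unproj(f,q([(160,215),(217,295)]),128))
s=status.get_state();print([bot.ik([x,y,z],[np.pi,0,a]) is not None for x,y,z,a in[(615,65,80,0),(650,90,200,.8)]])
E
```

```text
top dish [615.86671639  58.14919258] (array([617.77697366,  58.41827689]), 281, np.float64(1.724696669864156))
top pot [455.41078023  -8.2764685 ] (array([456.07048366,  -7.52989722]), 251, np.float64(1.1185226637323962))
[119 110 103  88  69  64  48  41  41  42  44  43  44  45  45  45  45  47
  46  48  47  49  49  49  47  47  48  48  43  43  46  48  51  65  81  86
  86]
[     0      0    640    400 255936] [319.49497531 199.49359215]
bar ((538.4151611328125, 40.2711181640625), (777.907470703125, 1335.5458984375), 0.25221091508865356) [[504.3939617   36.22190718]]
side dish [618.81329097  58.04219588] (array([617.77160827,  58.74578613]), 182, np.float64(1.8420068495761792))
side pot [458.63728609  -7.59767767] (array([457.12105654,  -6.40434384]), 185, np.float64(1.4277609992628353))
bar side [[455.92903507  -7.62627977]] [[446.64261458  23.4938146 ]
 [465.95668177 -40.96320397]]
[True, True]
```

Both cameras agree: dish at (617.8,58.6), pot at (456.6,-7), rings at (615.7,65), (477,162.6) and (462,-6.5). I'll grasp the dish wall on its leading side.

```bash
python3 - <<'E'
from h import *
D=np.array([617.8,58.6]);F=np.array([477.2,162.6]);n=(F-D)/np.linalg.norm(F-D)
a=np.arctan2(-n[0],n[1]); R=[np.pi,0,a]; g=D+45.5*n; e=F+45.5*n
print(a,bot.ik([*g,250],R),bot.ik([*e,82],R))
bot.goto([*g,250],R); bot.move_straight([*g,82],velocity=150)
s=status.get_state(); print(s["t"],s["ee_pos"],s["wrist_force"])
jaws.clamp(25); s=status.get_state(); print(s["t"],s["width"],s["grasp_force"],s["wrist_force"],s["wrist_torque"],s["ee_pos"])
f=eyes.grab_frame("side"); cv2.imwrite("pics/g1.png",cv2.resize(f["color"][100:300,200:450],None,fx=3,fy=3))
E
```

```text
0.9339282405758415 [ 0.26136705  0.47760987 -0.66224104  1.64559319  0.31803713  1.12868916
 -1.12107348] [ 0.09088369  0.58129606 -0.74205317  2.04420545  0.58579344  0.73584662
 -1.65689316]
4.375 [581.96902352  85.86759939  82.94027743] [-0.87626224 -0.44090136  0.74511695]
5.1417 0.0002462471096525327 0.0 [-0.3895988  -0.20474764  0.19972833] [-0.00858795  0.01891419  0.03829118] [581.22075621  85.66472061  81.97001535]
```

View pics/g1.png

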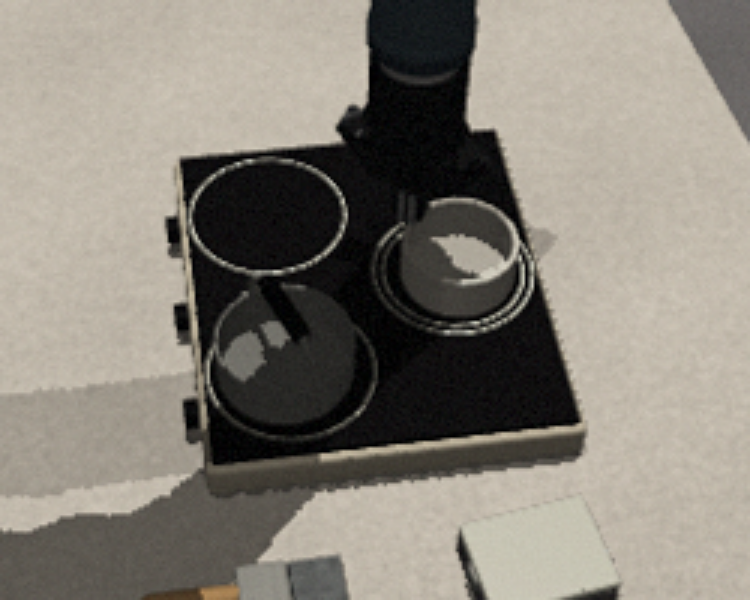

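The gripper reads shut with no grip force. The fingers show at crop (410,205), beside the dish's left rim, and the dish hasn't moved. I'll check with the wrist camera.

```bash
python3 - <<'E'
from h import *
s=status.get_state(); print(s["t"],s["width"],s["grasp_force"],s["ee_pos"],s["eef_rot"],s["q"],s["wrist_force"])
f=eyes.grab_frame("wrist"); print(np.round(f["T"],2).tolist())
t=eyes.grab_frame("top")["color"][100:260,210:400]
cv2.imwrite("pics/w1.png",np.vstack([cv2.resize(f["color"],(480,300)),cv2.resize(t,(356,300)) if 0 else np.pad(cv2.resize(t,(356,300)),((0,0),(0,124),(0,0)))]))
E
```

```text
5.1917 0.0005560504462107616 0.0 [581.18404202  85.66894377  81.96478301] [-3.14150347e+00  5.33346616e-05  9.33894146e-01] [ 0.18562565  0.67828715 -0.56333896  1.77656474  0.47348582  0.82528642
 -1.24287607] [-0.05511458  0.72898118  0.05996568]
[[0.8, 0.57, 0.17, 626.25], [-0.59, 0.77, 0.23, 145.15], [0.0, -0.29, 0.96, 238.47], [0.0, 0.0, 0.0, 1.0]]
```

View pics/w1.png

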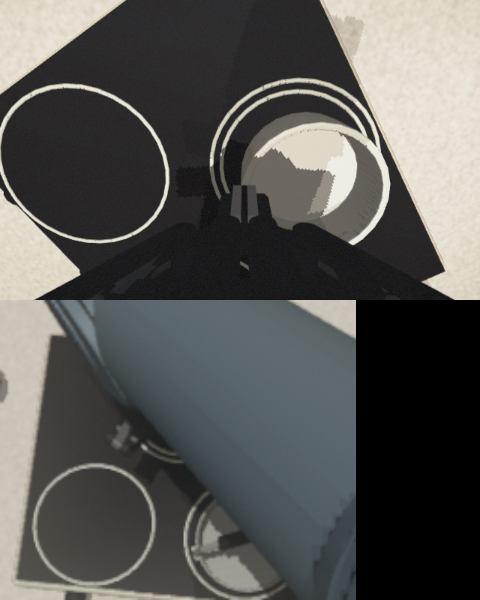

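```bash
python3 - <<'E'
from h import *
f=eyes.grab_frame("wrist"); cv2.imwrite("pics/w2.png",f["color"][140:400,220:540].repeat(2,0).repeat(2,1))
g=cv2.cvtColor(f["color"],cv2.COLOR_BGR2GRAY)
th=cv2.morphologyEx(g,cv2.MORPH_TOPHAT,np.ones((15,15),np.uint8)); v,u=np.where(th>40)
for z,r in((91,45.5),): print(circ(unproj(f,np.c_[u,v],z),(618,58),r,8))
print("heat",circ(unproj(f,np.c_[u,v],46),(615.7,65),67,5))
for p in [(581,85.7,63),(581,85.7,82),(581,85.7,91),(618,58,91)]: print(p,proj(f,p))
E
```

```text
(array([617.62590193,  58.67120346]), 3254, np.float64(1.3362960391463565))
heat (array([616.31754289,  63.29168112]), 2869, np.float64(1.0722498537511487))
(581, 85.7, 63) [[323.41222185 237.68645629]]
(581, 85.7, 82) [[323.21236211 252.55915293]]
(581, 85.7, 91) [[323.1021186  260.76299791]]
(618, 58, 91) [[419.7300205  261.29037284]]
```

View pics/w2.png

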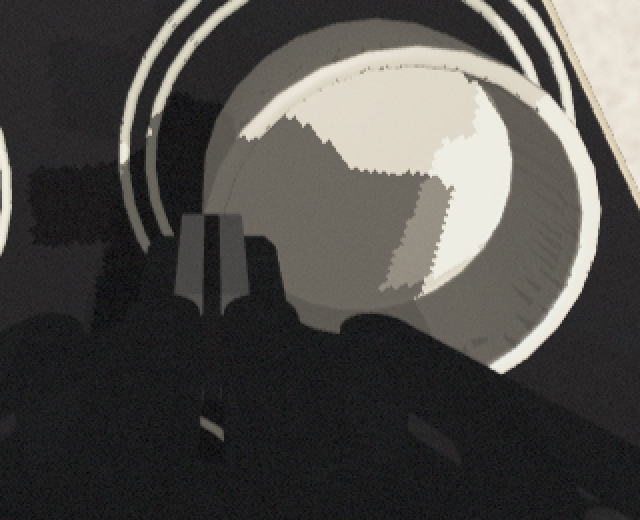

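The pads straddle the wall with a gap of about 5 mm at crop (212,250), and the dish hasn't moved (rim fit 617.6,58.7). So the wall sits between the pads whatever the grip readout says. The inner finger leads the drag, so I'll pull gently.

```bash
python3 - <<'E'
from h import *
D=np.array([617.7,58.6]);F=np.array([477.2,162.6]);n=(F-D)/np.linalg.norm(F-D); e=F+45.5*n
def rim(c):
    f=eyes.grab_frame("wrist"); g=cv2.cvtColor(f["color"],cv2.COLOR_BGR2GRAY)
    th=cv2.morphologyEx(g,cv2.MORPH_TOPHAT,np.ones((15,15),np.uint8)); v,u=np.where(th>40)
    print(circ(unproj(f,np.c_[u,v],91),c,45.5,8)); return f
p=D+45.5*n+25*n
bot.move_straight([*p,82],velocity=40); s=status.get_state(); print(s["ee_pos"],s["wrist_force"],s["width"],s["grasp_force"])
rim(D+25*n); print(D+25*n)
bot.move_straight([*e,82],velocity=60); bot.wait(.2); s=status.get_state(); print(s["t"],s["ee_pos"],e,s["wrist_force"],s["width"],s["grasp_force"])
f=rim(F); t=eyes.grab_frame("side")["color"]
cv2.imwrite("pics/w3.png",np.vstack([cv2.resize(f["color"],(480,300)),cv2.resize(t[80:305,200:560],(480,300))]))
E
```

```text
[561.22790121 100.36466241  82.06129746] [1.20445622 0.2079862  0.42323872] -0.001635683353434134 0.0
(array([600.83667532,  81.59993455]), 1334, np.float64(1.9715714529702224))
[597.60600427  73.47384737]
9.0167 [440.67419007 189.59795051  81.97998917] [440.62892777 189.67040222] [-0.16383403  0.08033115  0.18986211] -0.0003113949017961881 0.0
(array([485.93892114, 180.97179677]), 2116, np.float64(1.5620420060248483))
```

View pics/w3.png

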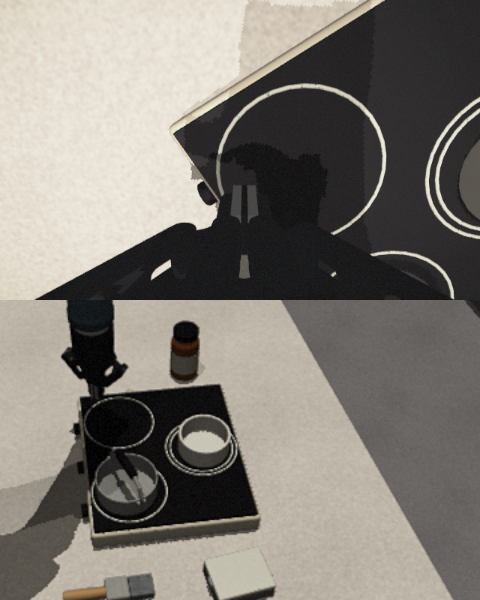

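The dish did not follow: it's still in the double ring at about crop (204,440), and the fingers are over the free ring. I'll check the real fingertip height against the side images I've already saved.

```bash
python3 - <<'E'
from h import *
f=eyes.grab_frame("side"); g=cv2.cvtColor(f["color"],cv2.COLOR_BGR2GRAY)
for z in (63,76,82,91,110): print(z,proj(f,(581.2,85.7,z)),"obs tip ~(336.5,174)",proj(f,(440.7,189.6,z)),"obs ~(271,150)")
th=cv2.morphologyEx(g,cv2.MORPH_TOPHAT,np.ones((5,5),np.uint8)); v,u=np.where(th>20)
print("dish",circ(unproj(f,np.c_[u,v],91),(617.8,58.6),45.5,7))
jaws.open_gripper(); s=status.get_state(); print("open",s["t"],s["width"]); 
w=eyes.grab_frame("wrist")["color"]; t=eyes.grab_frame("side")["color"]
cv2.imwrite("pics/w4.png",np.vstack([cv2.resize(w,(480,300)),cv2.resize(t[100:225,190:390],(480,300),interpolation=cv2.INTER_CUBIC)]))
E
```

```text
63 [[335.13742695 181.81937477]] obs tip ~(336.5,174) [[272.49570918 161.6225237 ]] obs ~(271,150)
76 [[335.35632549 178.34091378]] obs tip ~(336.5,174) [[272.23120303 158.10192362]] obs ~(271,150)
82 [[335.45851992 176.71696793]] obs tip ~(336.5,174) [[272.10776157 156.45890696]] obs ~(271,150)
91 [[335.61321395 174.25876434]] obs tip ~(336.5,174) [[271.92096019 153.9725643 ]] obs ~(271,150)
110 [[335.94543259 168.97956237]] obs tip ~(336.5,174) [[271.52001105 148.63589607]] obs ~(271,150)
dish (array([617.74031168,  58.76114582]), 183, np.float64(1.8518708621459707))
open 9.95 0.9997969055049956
```

View pics/w4.png

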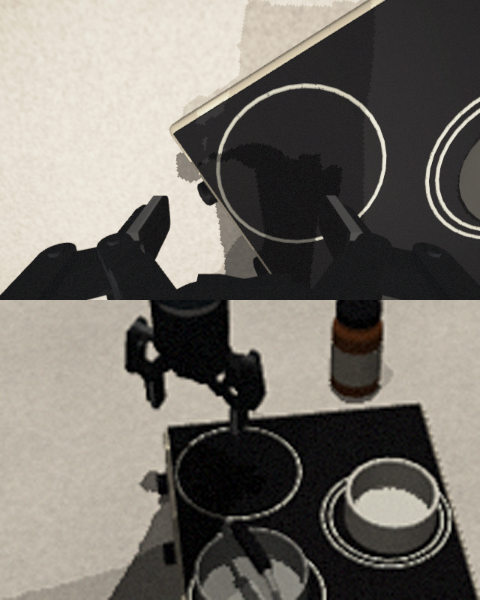

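In the side crop the open fingertips end at (237,430) and (157,405), clearly higher than the nominal geometry predicts, so they passed over the rim. I'll find the true tip height by touching the glass gently in the empty ring.

```bash
python3 - <<'E'
from h import *
jaws.clamp(25); bot.move_straight([477,163,82],velocity=150); bot.wait(.1)
f0=status.get_state()["wrist_force"]; z=82
while z>36:
    z-=2; bot.move_straight([477,163,z],velocity=25); s=status.get_state(); d=s["wrist_force"]-f0
    if d[2]>3: break
print(z,s["ee_pos"],d,s["t"])
bot.move_straight([477,163,z+6],velocity=40); print(status.get_state()["wrist_force"]-f0)
E
```

```text
36 [476.89931676 162.95668678  35.88131022] [ 0.86031915 -0.88941109 -0.77129009] 17.1167
[-0.63867381 -0.08063979 -1.03884313]
```

```bash
python3 - <<'E'
from h import *
print(bot.tips_ahead)
bot.move_straight([477,163,36],velocity=60); bot.wait(.1)
f0=status.get_state()["wrist_force"]; z=36
while z>12:
    z-=1.5; bot.move_straight([477,163,z],velocity=25); s=status.get_state(); d=s["wrist_force"]-f0
    if abs(d[2])>3: break
print(z,s["ee_pos"],d,s["t"])
bot.move_straight([477,163,z+6],velocity=40); s=status.get_state(); print(s["wrist_force"]-f0,s["t"])
E
```

```text
19.0
31.5 [477.21468997 163.10201165  31.71509639] [ 0.13931437 -0.78928238  3.01209462] 18.5167
[ 0.55850781 -1.01037884  0.23373235] 18.8167
```

Contact came at TCP z≈32, so the real fingertips sit about 33 mm higher than the nominal geometry says. I'll apply that as an offset and redo the grasp.

```bash
python3 - <<'E'
from h import *
D=np.array([617.7,58.7]);F=np.array([477.2,162.6]);n=(F-D)/np.linalg.norm(F-D); e=F+45.5*n; g=D+45.5*n
bot.move_straight([477,163,100],velocity=200); jaws.open_gripper()
bot.move_straight([*g,100],velocity=200); bot.move_straight([*g,44],velocity=90)
s=status.get_state(); print(s["ee_pos"],s["wrist_force"])
jaws.clamp(25); s=status.get_state(); print(s["t"],s["width"],s["grasp_force"],s["wrist_force"])
if s["width"]>.02:
    bot.move_straight([*e,44],velocity=55); bot.wait(.2); s=status.get_state(); print(s["t"],s["ee_pos"],s["width"],s["grasp_force"],s["wrist_force"])
    f=eyes.grab_frame("side"); gr=cv2.cvtColor(f["color"],cv2.COLOR_BGR2GRAY)
    th=cv2.morphologyEx(gr,cv2.MORPH_TOPHAT,np.ones((5,5),np.uint8)); v,u=np.where(th>20)
    print("dish",circ(unproj(f,np.c_[u,v],91),F,45.5,8))
E
```

```text
[581.39336416  85.95330053  44.15135574] [-0.51926553  0.43912451  0.41504113]
22.325 0.08754417964143911 24.172612549737096 [-0.70469306 -1.03923201  2.00054777]
25.85 [440.58969132 189.68667378  44.03292918] 0.08136128928300537 24.52358273567029 [ 1.87795177 -1.27583574  4.92262069]
dish (array([477.17590825, 164.37250447]), 128, np.float64(1.7210895361476788))
```

```bash
python3 - <<'E'
from h import *
jaws.open_gripper(); p=status.get_state()["ee_pos"]; bot.move_straight([p[0],p[1],125],velocity=120)
s=status.get_state(); print(s["t"],s["q"][6])
P=[456.6,-7.2];H=[615.8,64.8]
c=[]
for a in (1.862,-1.28):
    R=[np.pi,0,a]; q=[bot.ik([*P,125],R),bot.ik([*P,91],R),bot.ik([*H,91],R)]
    print(a,[None if x is None else np.round(x,2) for x in q])
    if all(x is not None for x in q): c.append((max(abs(x[6]) for x in q),a))
a=min(c)[1]; print(a)
bot.goto([*P,125],[np.pi,0,a])
f=eyes.grab_frame("side"); gr=cv2.cvtColor(f["color"],cv2.COLOR_BGR2GRAY)
th=cv2.morphologyEx(gr,cv2.MORPH_TOPHAT,np.ones((5,5),np.uint8)); v,u=np.where(th>20)
print("dish",circ(unproj(f,np.c_[u,v],91),(477,163),45.5,8))
bot.move_straight([*P,91],velocity=90); s=status.get_state(); print(s["t"],s["ee_pos"],s["wrist_force"])
f=eyes.grab_frame("wrist"); t=eyes.grab_frame("side")["color"]
cv2.imwrite("pics/w5.png",np.vstack([cv2.resize(f["color"],(480,300)),cv2.resize(t[120:270,220:460],(480,300),interpolation=cv2.INTER_CUBIC)]))
E
```

```text
27.4583 -1.4924048504156526
1.862 [array([ 0.6 ,  0.49, -0.84,  2.07,  0.51,  0.8 , -0.25]), array([ 0.56,  0.55, -0.79,  2.09,  0.58,  0.73, -0.32]), array([ 0.34,  0.77, -0.75,  1.68,  0.63,  0.95, -0.36])]
-1.28 [array([-0.53,  0.39,  0.54,  2.13, -0.31,  0.69, -2.63]), array([-0.52,  0.47,  0.54,  2.15, -0.41,  0.62, -2.54]), array([-0.55,  0.7 ,  0.54,  1.74, -0.46,  0.83, -2.65])]
1.862
dish (array([476.76202972, 163.71523864]), 64, np.float64(1.8524608938052842))
29.1667 [456.52516099  -6.76446264  90.91457912] [-0.24430475 -0.44391312  0.27001625]
```

View pics/w5.png

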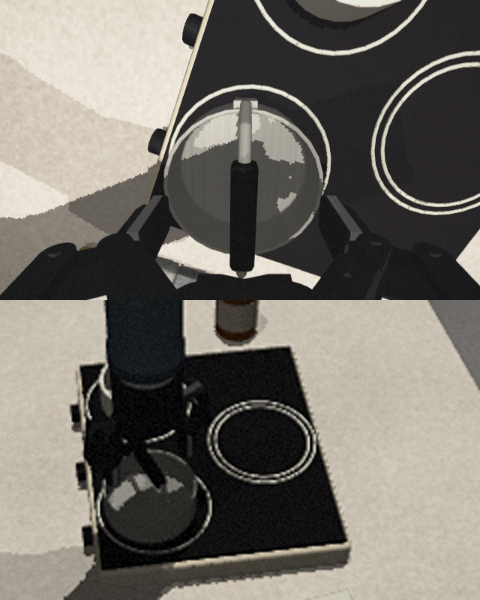

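The bar stands upright in the wrist view at (243,215), centred between the open fingers at 150 and 340, and the dish is in the free ring. I'll clamp and slide the pot.

```bash
python3 - <<'E'
from h import *
jaws.clamp(40); s=status.get_state(); print(s["t"],s["width"],s["grasp_force"],s["wrist_force"],s["ee_pos"])
if s["width"]>.1:
    bot.move_straight([615.8,64.8,91],velocity=45); bot.wait(.3); s=status.get_state(); print(s["t"],s["ee_pos"],s["wrist_force"],s["grasp_force"])
    jaws.open_gripper(); p=s["ee_pos"]; bot.move_straight([p[0],p[1],160],velocity=120)
    bot.goto([540,-150,250],[np.pi,0,1.862])
    for n in("side","top"):
        f=eyes.grab_frame(n); gr=cv2.cvtColor(f["color"],cv2.COLOR_BGR2GRAY)
        th=cv2.morphologyEx(gr,cv2.MORPH_TOPHAT,np.ones((5,5),np.uint8)); v,u=np.where(th>20)
        print(n,"dish",circ(unproj(f,np.c_[u,v],91),(477,163),45.5,8),"pot",circ(unproj(f,np.c_[u,v],88),(615.8,64.8),53.5,6))
    print(status.get_state()["t"])
E
```

```text
29.9167 0.1549653858245514 40.43115735054016 [-1.3636874  -0.79555783  3.21014855] [456.49075684  -7.36609689  91.0718479 ]
34.25 [614.5638117   64.06768275  91.15828063] [-6.24014858 -2.39251898  8.9195102 ] 41.29983723163605
side dish (array([477.27816435, 164.35259831]), 119, np.float64(1.673994186106501)) pot (array([615.46724547,  66.03080338]), 64, np.float64(1.7154310446578636))
top dish (array([476.24443531, 163.05909077]), 273, np.float64(1.5517141894661834)) pot (array([614.77284755,  63.71706168]), 225, np.float64(1.5800969071080766))
36.7333
```

Both cameras show each vessel within 2 mm of its ring centre and the arm is clear, so I'm handing in.

```bash
python3 -c "
from workcell import bot
print(bot.finish_job())"
```

```text
the job is handed in; nothing more can be done
None
```

The job is handed in, verdict not shown: by both cameras the dish is within about 2 mm of the single ring's centre and the pot about 1 mm from the double ring's centre, both released with the arm clear; a first grasp closed above the dish rim because the fingertips sit about 33 mm higher than specified, which I corrected.

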